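# Pack a ring flange in its carrier

## Task

Lift the top blue carrier off the pile and stand it squarely inside the yellow outlined bay, lengthwise with the bay. Then lift the bare-metal (silver) ring flange up and off its hook and stand it on edge in the slot of that carrier, fully down in the bed; set the flange down, do not let it drop. Leave the other two carriers piled where they are and the black flange hanging.

Things in the scene. Friction and masses are not known exactly. Their poses are not given: they have to be found in the camera images.
- carrier_top: blue plastic flange carrier, narrow box 160 (x) x 60 (y) x 49 mm (z), slot along its x. Origin: centre of its underside. Top one of the pile, the one to use. Side walls to grip (60 mm apart) from z 6 to z 49. Its foot, 148 x 48 x 6 mm, nests 5 mm deep in the rim of the carrier below with 2 mm play, so it lifts straight up. Both ends alike. About 0.3 kg
- seat (a point): on the top carrier, 79 mm above its origin: where the centre of the seated flange lies, flange axis along the carrier's y. The slot below is 20 mm wide; a 45 degree lead-in opens it to 32 mm between z 38 and z 44 mm of the carrier; a grey V bed in its bottom carries the flange
- carrier_mid: blue plastic flange carrier, narrow box 160 (x) x 60 (y) x 49 mm (z), slot along its x. Origin: centre of its underside. Middle one of the pile, 44 mm below the top one. Stays where it is
- carrier_low: blue plastic flange carrier, narrow box 160 (x) x 60 (y) x 49 mm (z), slot along its x. Origin: centre of its underside. Lowest of the pile, on the table. Stays where it is
- bay: packing bay: yellow outline painted on the table, 200 (x) x 100 mm (y) inside, lines 12 mm wide. Origin: its centre, on the table; x along its length
- flange: the bare-metal (aluminium) flange: ring 130 mm outside diameter, 60 mm bore, 16 mm thick. Origin: centre of the ring; its x axis is the ring's axis (the 16 mm direction). At the start it hangs upright by its bore on the hook of stand_metal. About 0.45 kg
- black_flange: the black flange: ring 130 mm outside diameter, 60 mm bore, 16 mm thick. Origin: centre of the ring; its x axis is the ring's axis (the 16 mm direction). At the start it hangs upright by its bore on the hook of stand_black. Stays there
- stand_metal: hook stand of the bare-metal flange. Grey base plate 150 x 150 x 12 mm, fixed; steel column 18 mm thick, 85 mm from the origin on the +x side, top at z 190; from there a level rod 10 mm thick runs along the stand's -x (to the robot at yaw 0), its top at z 190 mm. Origin: on the table, straight below the hanging flange
- hook_tip (a point): upturned end of stand_metal's rod: the rod's last bit, 42 to 53 mm in front of the stand's origin, turns up and ends 10 mm above the level rod, at z 200 mm; this point is its top. The hanging flange has its centre at z 160 and its top at z 225 mm
- stand_black: hook stand of the black flange, the same shape as stand_metal
Not all that is in view belongs to the job. What is shaped like the carrier_top but orange is not meant.

How it is judged:
On the way, in this order (a step that is already met when the one before it is completed fails the run):
1. the top carrier stands released inside the bay while the bare-metal flange still hangs on its hook (x of carrier_top in the frame of bay between -0.022 and 0.022 m and y of carrier_top in the frame of bay between -0.022 and 0.022 m and angle between the x axis of carrier_top and the x axis of bay, either way round below 0.2 rad and height (world z) of carrier_top below 0.008 m and angle between carrier_top's own z axis and vertical below 0.08 rad and contact force between the fingers and carrier_top below 0.2 N and distance of flange from where it was at the start of the episode below 0.03 m), for 0.2 s.
2. the bare-metal flange has been lifted up and off its hook (horizontal distance between flange and stand_metal above 0.1 m and height (world z) of flange above 0.1 m), for 0.1 s.
At the end, for the whole second after the job is handed in: Carrier flat in the bay (22 mm along each axis, 0.2 rad); flange on edge in its slot, fully down (centre 8 mm along and across, 5 mm in height; axis 0.22 rad), released, at rest; black flange on its hook (within 30 mm), other carriers within 20 mm of their start (x of carrier_top in the frame of bay between -0.022 and 0.022 m and y of carrier_top in the frame of bay between -0.022 and 0.022 m and angle between the x axis of carrier_top and the x axis of bay, either way round below 0.2 rad and height (world z) of carrier_top below 0.008 m and angle between carrier_top's own z axis and vertical below 0.08 rad and x of flange in the frame of carrier_top between -0.008 and 0.008 m and y of flange in the frame of carrier_top between -0.008 and 0.008 m and z of flange in the frame of carrier_top between 0.074 and 0.084 m and angle between the x axis of flange and the y axis of carrier_top, either way round below 0.22 rad and distance of black_flange from where it was at the start of the episode below 0.03 m and distance of each of carrier_mid, carrier_low from where it was at the start of the episode below 0.02 m and linear speed of each of carrier_top, flange below 0.02 m/s and contact force between the fingers and flange below 0.2 N and contact force between flange and carrier_top above 1 N); the robot touches nothing.
It fails at once if the black flange knocked about (more than 40 mm) (distance of black_flange from where it was at the start of the episode above 0.04 m).
It fails at once if the two lower carriers shifted or toppled (more than 30 mm) (distance of any of carrier_mid, carrier_low from where it was at the start of the episode above 0.03 m).
It fails at once if the bare-metal flange fallen on the table (height (world z) of flange below 0.065 m).
It fails at once if the bare-metal flange let fall (moving at over 0.45 m/s while not held, a drop of about 10 mm) (linear speed of flange above 0.45 m/s and contact force between the fingers and flange below 0.05 N).
It also fails if it takes over 69 s, if anything falls off the work surface, if the arm or the gripper's body presses on something with over 40 N, if the wrist force passes 120 N, or if a joint passes its speed limit or range.

## Robot

A 7-joint arm with a two-finger parallel gripper is mounted at the origin on the work surface. World frame = base frame: x ahead of the robot, y to its left, z up, the work surface at z = 0. Lengths are in m, angles in rad, forces in N, time in s.
With the tool pointing down it reaches from about 0.35 to 0.9 m from the base axis. Payload 7.2 kg.
Tool frame: the origin (TCP) lies midway between the tips of the shut fingers; the grasp point (between the pads) lies 19 mm behind it; z points along the fingers, y is the line along which they close (so a half turn about z gives the same grasp; the last joint's range is limited). The gripper opens to 85 mm and grips with 20 to 120 N. Pads are 22 mm wide; open, the fingers measure 114 mm over their backs; the gripper's body (76 mm by 85 mm) begins 54 mm behind the grasp point. The pads swing forward as they close: fully open they stand 13 mm farther back than shut.
Start: joints at [-1.404, 0.411, -0.013, 1.596, 0.006, 1.134, -0.082], TCP at [0.145, 0.608, 0.231] pointing down, gripper open.
Joint ranges: [-2.95, 2.95], [-0.29, 1.99], [-1.47, 1.44], [0.14, 2.54], [-1.03, 4.17], [0.13, 1.85], [-2.86, 2.86]. Speed limits (rad/s): [2.39, 2.39, 3.01, 3.01, 3.14, 3.14, 3.14].

## Interface

Orientations are given as a unit quaternion [w, x, y, z].
In Python, from plant import env gives the robot as it stands. Calls block until the motion is done:
- env.move_pose(position, orientation): joint-space move of the TCP to a pose.
- env.move_straight(position, attitude=None, v=0.15): straight line of the TCP; attitude=None keeps the orientation; v is the mean speed in m/s.
- env.move_joints(angles): joint-space move.
- env.command_gripper(opening, squeeze=None): finger opening in m; squeeze is the grip in N (None keeps the last); returns when the fingers have stopped.
- env.wait(seconds).
- env.ik(position, orientation): joint angles nearest the present ones, or None.
- env.capture(name): name is "scene" or "side" or "wrist"; returns a dict with "pixels" (480x640x3 uint8, red, green, blue), "fovy" (degrees; the focal length in pixels is half the picture's height over the tangent of half this angle, whatever the lens; pixels are square), "cx", "cy" (the principal point, pixels), "R" (3x3) and "t" (3): a world point X has camera coordinates R X + t; the wrist camera has in their place "mount" (4x4, takes a point from camera to tool coordinates, whose origin is the TCP and whose axes are the flange's). Camera axes: x right, y down, z forward; pixel columns grow to the right and rows downward; lengths in m; the calibration is good to about 2 mm. The wrist camera is an equidistant fisheye: a pixel r from the principal point sees the ray r / f radians off the axis. A picture is of the moment at which its call begins: read the wrist's pose just before it. There is no depth.
A pose or a line that the arm cannot do raises env.MotionError and nothing moves.
- env.job_done(): hands the job in; it is judged then, once.
Readings, each from a call of its own:
- env.current_time_s(): time.
- env.current_qpos(): joint angles.
- env.current_dq(): joint speeds.
- env.current_joint_torque(): joint torques, N m.
- env.current_tool_pos(): TCP position.
- env.current_tcp_rot(): TCP orientation.
- env.current_wrist_force(): force on the tool from outside, world axes, zero at the start.
- env.current_moment(): the same for the moment, N m.
- env.current_gripper_width(): finger opening in m.
- env.current_gripper_force(): force on a finger pad.
Only numpy, scipy, OpenCV 4.12 (cv2) and the standard library are available. Lean on these libraries where they do the work, as an engineer would, in place of code of your own. Each camera call takes 0.05 s, during which the arm holds its last target. There are 200 camera calls.

## Working session

There is one attempt and no reset: what is moved stays moved. The work goes in short steps, each a Python script; the robot and the scene stay as the last script left them, time stands still between calls to the robot, and variables do not carry over. Pictures are saved under pics/ and viewed, at most 10 in all, crops included, and the job is handed in when it is done.

```bash
ls; mkdir -p pics
python3 - <<'E'
from plant import env
import cv2,numpy as np
for n in ["scene","side","wrist"]:
    c=env.capture(n); cv2.imwrite(f"pics/{n}0.png",c["pixels"][:,:,::-1])
    print(n,{k:np.round(v,4).tolist() for k,v in c.items() if k!="pixels"})
print(env.current_tool_pos(),env.current_tcp_rot(),env.current_time_s())
E
```

```text
pics
scene {'fovy': 50.9256, 'cx': 322.4116, 'cy': 233.9099, 'R': [[0.5774, 0.8163, 0.0154], [0.6209, -0.4268, -0.6576], [-0.5302, 0.3893, -0.7532]], 't': [-0.2872, -0.1972, 1.3412]}
side {'fovy': 43.3086, 'cx': 316.6177, 'cy': 245.3757, 'R': [[0.8196, -0.5728, -0.0098], [-0.457, -0.6436, -0.614], [0.3454, 0.5077, -0.7893]], 't': [-0.4037, 0.313, 1.2501]}
wrist {'fovy': 65.7065, 'cx': 322.9307, 'cy': 232.6666, 'mount': [[0.0006, -0.9652, -0.2614, 0.0662], [1.0, 0.0003, 0.0013, 0.0002], [-0.0012, -0.2614, 0.9652, -0.1431], [0.0, 0.0, 0.0, 1.0]]}
[0.14528936 0.60748252 0.23063201] [-5.18311573e-05  1.17081266e-01  9.93122139e-01 -6.25527883e-04] 0.15
```

View pics/scene0.png

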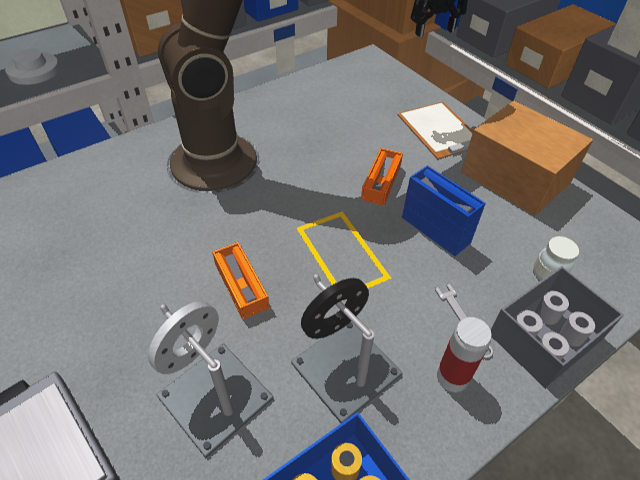

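View pics/side0.png

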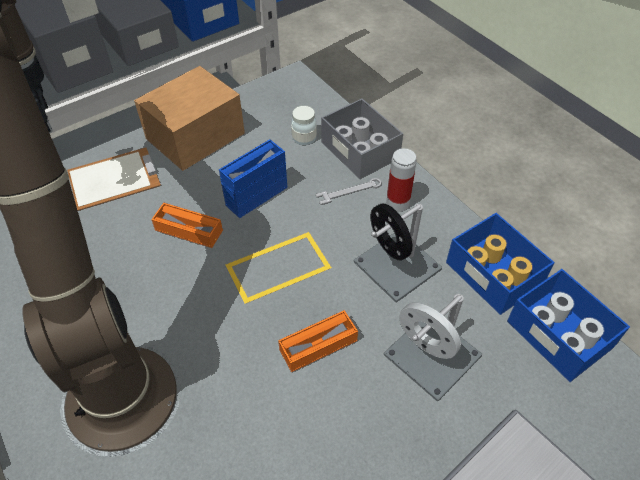

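```bash
cat > h.py <<'E'
import cv2,numpy as np
def crop(im,x,y,w,h,s):
    c=cv2.resize(im[y:y+h,x:x+w],None,fx=s,fy=s,interpolation=cv2.INTER_CUBIC)
    for u in range((x+9)//10*10,x+w,10):
        cv2.line(c,((u-x)*s,0),((u-x)*s,6 if u%50 else 16),(0,255,255),1)
        if u%20==0: cv2.putText(c,str(u),((u-x)*s-8,18),0,.35,(0,255,255),1)
    for v in range((y+9)//10*10,y+h,10):
        cv2.line(c,(0,(v-y)*s),(6,(v-y)*s),(0,255,255),1)
        if v%20==0: cv2.putText(c,str(v),(8,(v-y)*s+4),0,.35,(0,255,255),1)
    return c
E
python3 - <<'E'
from h import *
a=cv2.imread("pics/scene0.png");b=cv2.imread("pics/side0.png")
cv2.imwrite("pics/c1.png",np.hstack([crop(a,395,155,100,120,4),crop(b,205,130,100,120,4)]))
cv2.imwrite("pics/c2.png",np.hstack([crop(a,140,290,100,140,4),crop(b,380,280,100,140,4)]))
E
```

```text
(no output)
```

View pics/c1.png

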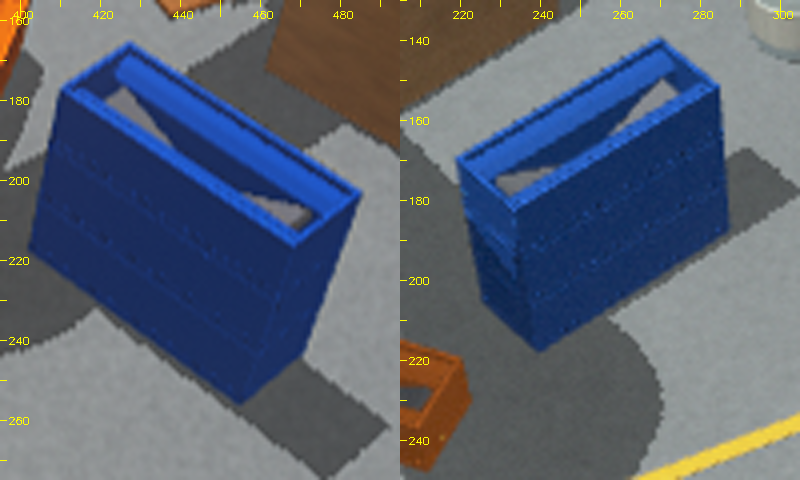

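View pics/c2.png

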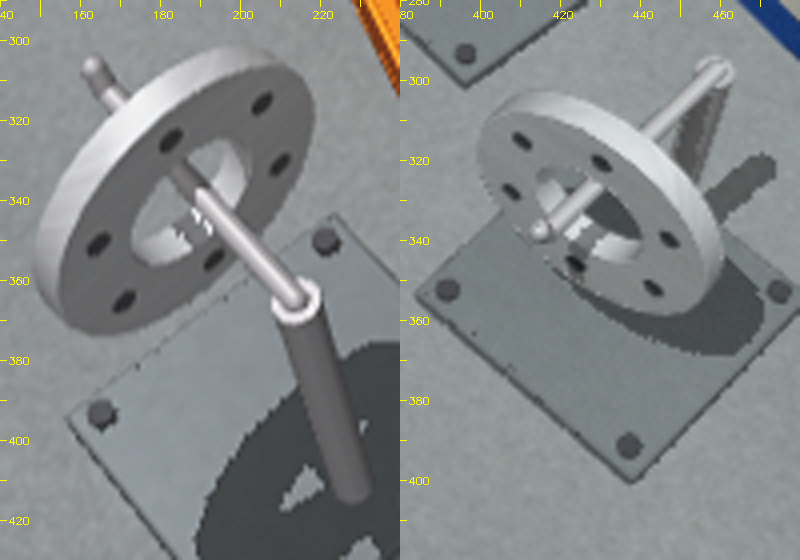

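The pile is at scene (443,210) and side (254,178). It is the only object shaped like a blue carrier; the blue bins at side (500,260) and (570,325) are wider and hold parts. The orange boxes at scene (240,280) and (383,176) are decoys. The rim corners and the six bolt holes of the silver flange, at scene (184,337) and side (430,330), are readable. The dark flange at scene (335,307) is the one that stays.

```bash
cat > m.py <<'E'
from plant import env
from h import *
from scipy.optimize import least_squares
C={n:env.capture(n) for n in("scene","side")}
def proj(c,X):
    p=np.atleast_2d(X)@c["R"].T+c["t"]; f=240/np.tan(np.radians(c["fovy"]/2))
    return f*p[:,:2]/p[:,2:]+[c["cx"],c["cy"]]
def tri(pa,pb):
    r=least_squares(lambda X:np.r_[(proj(C["scene"],X)-pa).ravel(),(proj(C["side"],X)-pb).ravel()],[.6,0,.1])
    return r.x,np.abs(r.fun).max()
def onplane(c,uv,z):
    f=240/np.tan(np.radians(c["fovy"]/2)); o=-c["R"].T@c["t"]
    d=np.c_[(np.atleast_2d(uv)-[c["cx"],c["cy"]])/f,np.ones(len(np.atleast_2d(uv)))]@c["R"]
    return o+d*((z-o[2])/d[:,2])[:,None]
E
python3 - <<'E'
from m import *
np.set_printoptions(precision=4,suppress=True)
A=[(427,165.7),(410.5,177.5),(485,203.7),(469.2,216.7)];B=[(219.2,169.5),(233.7,183),(270,139.5),(284.5,151.5)]
P=[]
for a,b in zip(A,B):
    x,e=tri(a,b);P.append(x);print(x,e)
P=np.array(P);d=P[2]+P[3]-P[0]-P[1]
def fr(p):
    x,y,z,t=p;c,s=np.cos(t),np.sin(t)
    return np.array([[x+sx*c-sy*s,y+sx*s+sy*c,z] for sx,sy in[(-.08,.03),(-.08,-.03),(.08,.03),(.08,-.03)]])
r=least_squares(lambda p:np.r_[(proj(C["scene"],fr(p))-A).ravel(),(proj(C["side"],fr(p))-B).ravel()],[*P.mean(0),np.arctan2(d[1],d[0])])
print("pile",r.x,np.round(r.fun,1))
# bay
im=C["side"]["pixels"];h=cv2.cvtColor(im,cv2.COLOR_RGB2HSV)
for n,box in(("side",(215,225,340,310)),("scene",(290,205,400,300))):
    h=cv2.cvtColor(C[n]["pixels"],cv2.COLOR_RGB2HSV);m=cv2.inRange(h,(22,120,120),(34,255,255))
    k=np.zeros_like(m);k[box[1]:box[3],box[0]:box[2]]=1;v,u=np.nonzero(m*k)
    q=onplane(C[n],np.c_[u,v],0)[:,:2]
    (c,s,a)=cv2.minAreaRect((q*1000).astype(np.float32));print("bay",n,len(u),c,s,a)
# flange
S=np.array([(182.7,324.7),(205.5,315.7),(210,330.7),(193.5,354.5),(171,365.2),(164.2,350.7)])
D=np.array([(410.5,315.5),(430.5,320.7),(447.5,340),(443.2,352),(424,345.7),(407.7,327.7)])
def holes(p,s):
    x,y,z,t,pt,R,ph=p;k=ph+np.arange(6)*np.pi/3
    ax=np.array([np.cos(t)*np.cos(pt),np.sin(t)*np.cos(pt),np.sin(pt)]);l=np.array([-np.sin(t),np.cos(t),0]);u=np.cross(ax,l)
    return np.array([x,y,z])+s*.008*ax+R*(np.outer(np.cos(k),l)+np.outer(np.sin(k),u))
from scipy.spatial.distance import cdist
from scipy.optimize import linear_sum_assignment as lsa
def res(p):
    o=[]
    for n,m_,s in(("scene",S,1),("side",D,-1)):
        q=proj(C[n],holes(p,s));i,j=lsa(cdist(m_,q));o.append((m_-q[j]).ravel())
    return np.concatenate(o)
x0,e=tri(S.mean(0),D.mean(0));print(x0,e)
b=min((least_squares(res,[*x0,t,0,.045,ph]) for t in(-.6,-.3,0,.3,.6) for ph in(0,.3,.6,.9)),key=lambda r:r.cost)
print("flange",b.x,b.cost,np.abs(b.fun).max())
print("tip",tri((163.7,305),(415,338)))
print("coltop",tri((214,364.5),(459,297)))
E
```

```text
[0.4378 0.3294 0.1351] 0.6308930577600336
[0.4449 0.2732 0.1328] 0.2971511128781117
[0.5951 0.3485 0.1341] 0.7359286194969172
[0.6022 0.2935 0.1327] 0.3019472524368325
pile [0.5199 0.3113 0.1335 0.1231] [ 0.6 -0.5 -0.5 -0.4  1.3 -0.6 -0.2  0.2 -0.3  0.8  0.2  0.6  0.   0.3
  0.8  0.4]
bay side 1112 (445.1228332519531, 94.85669708251953) (124.50477600097656, 223.80001831054688) 81.57069396972656
bay scene 984 (443.7696533203125, 90.33946228027344) (124.64356231689453, 225.1608428955078) 81.4486083984375
[ 0.543  -0.3043  0.1462] 0.30474085639372106
flange [ 0.5438 -0.3069  0.1594  0.2501  0.0007  0.0476  0.5227] 1.1842994332300223 0.5383340306667606
tip (array([ 0.4942, -0.3141,  0.1962]), np.float64(0.37783602738477384))
coltop (array([ 0.6272, -0.2934,  0.1864]), np.float64(0.47837993991890926))
```

```bash
cat > r.py <<'E'
from plant import env
import numpy as np
from scipy.spatial.transform import Rotation as Ro
np.set_printoptions(precision=4,suppress=True)
def q(a):  # tool down, closing axis at world angle a
    y=np.array([np.cos(a),np.sin(a),0]);z=np.array([0,0,-1.]);x=np.cross(y,z)
    return Ro.from_matrix(np.c_[x,y,z]).as_quat(scalar_first=True)
def st(s): print(s,env.current_time_s(),env.current_tool_pos(),"w",env.current_gripper_width(),"gf",env.current_gripper_force(),"F",env.current_wrist_force())
E
python3 - <<'E'
from r import *
import cv2
P=np.array([.5199,.3113]);a=.1231+np.pi/2
env.move_pose([*P,.20],q(a)); st("above")
c=env.capture("wrist");cv2.imwrite("pics/w1.png",c["pixels"][:,:,::-1])
for p in([.4444,.0926,.2],[.4444,.0926,.011]): print(env.ik(p,q(-.148+np.pi/2)))
for s in(0,np.pi): print(s,env.ik([.5438,-.3069,.26],q(.25+s)),env.ik([.5438,-.3069,.196],q(.25+s)))
E
```

```text
above 1.9917 [0.5192 0.3127 0.2   ] w 0.08547286016990881 gf 0.0 F [-0.4995  0.1312 -0.27  ]
[-0.5326  0.1482  0.2461  2.0449 -0.0441  0.9534  1.1593]
[-0.4448  0.4684  0.1632  2.1975 -0.1576  0.4863  1.2634]
0 [-0.137   0.4831  0.8383  1.6009 -0.3757  1.2269  1.0228] [-0.1468  0.5601  0.862   1.6797 -0.4646  1.1199  1.0977]
3.141592653589793 [-0.3265  0.6742  1.2564  1.6112 -0.6551  1.3445 -1.8709] [-0.319   0.7627  1.2529  1.6891 -0.7586  1.2664 -1.7902]
```

View pics/w1.png

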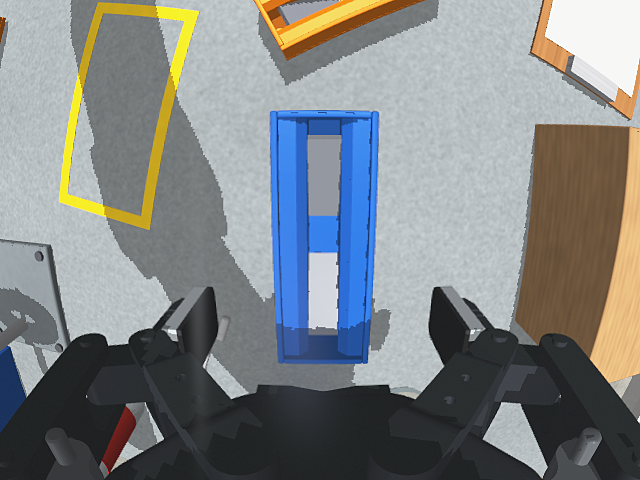

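The wrist view shows the top carrier (columns 272–378) centred and parallel between the pads (columns 216 and 431), so I go ahead with the grasp.

Run:
```python
from r import *
P=[.5199,.3113]
env.move_straight([*P,.099],v=.12); st("down")
env.command_gripper(.05,45); st("grip")
p=env.current_tool_pos()
env.move_straight([p[0],p[1],.135],v=.08); env.move_straight([p[0],p[1],.20],v=.15); st("lift")
B=[.4444,.0926]; a=-.148+np.pi/2
env.move_straight([*B,.20],q(a),v=.15); st("over")
env.move_straight([*B,.05],v=.15); env.move_straight([*B,.016],v=.06); st("near")
for z in np.arange(.015,.007,-.001):
    env.move_straight([*B,z],v=.03); f=env.current_wrist_force()[2]; print(z,f,env.current_tool_pos()[2])
    if f>2: break
env.wait(.2)
env.command_gripper(.085); st("open")
env.move_straight([*B,.2],v=.2); st("up")
```

```text
down 3.0333 [0.5204 0.3116 0.0997] w 0.08490053547408656 gf 0.0 F [ 0.6137 -0.3499 -0.3431]
grip 3.3917 [0.5205 0.312  0.1001] w 0.05918978255077883 gf 49.936816692352295 F [-0.3489  0.9763  5.5363]
lift 4.575 [0.52   0.3118 0.1992] w 0.059416621028723 gf 49.08587157726288 F [-0.9098 -0.7866 -3.1428]
over 6.275 [0.4446 0.0934 0.1999] w 0.059336914640730765 gf 49.167510867118835 F [-0.2929 -0.2083 -3.0615]
near 8.1417 [0.4444 0.0925 0.0159] w 0.05938833931465479 gf 49.17292892932892 F [-0.1625  0.8173 -2.6531]
0.015 -2.0533732766240043 0.015218836708759065
0.013999999999999999 -2.8852674573555843 0.014062310767681982
0.012999999999999998 -3.0733617064229812 0.01293174294521901
0.011999999999999997 -0.8062292539186404 0.012054304972078402
0.010999999999999996 16.273390013152632 0.01196199787749
open 9.975 [0.4444 0.0926 0.0109] w 0.0848204842178478 gf 0.0 F [-0.1724  0.3369  0.0043]
up 11.0667 [0.4437 0.0924 0.1991] w 0.08491363969064464 gf 0.0 F [-0.4625 -0.4924 -0.2987]
```

Run:
```python
from r import *
import cv2
from h import crop
env.move_straight([.4437,.0924,.28],v=.2)
env.command_gripper(.042)
env.move_straight([.5438,-.3069,.28],q(.25),v=.2); st("above flange"); print(env.current_qpos())
for n in("scene","side","wrist"):
    c=env.capture(n);cv2.imwrite(f"pics/{n}2.png",c["pixels"][:,:,::-1])
a=cv2.imread("pics/scene2.png");b=cv2.imread("pics/side2.png")
cv2.imwrite("pics/c3.png",np.hstack([crop(a,295,195,100,110,4),crop(b,225,205,100,110,4)]))
```

```text
above flange 14.3167 [ 0.544  -0.306   0.2801] w 0.042025435304682356 gf 0.0 F [-0.1648  0.1354 -0.2318]
[-0.0278  0.422   0.6584  1.5667 -0.2684  1.2449  0.926 ]
```

View pics/c3.png

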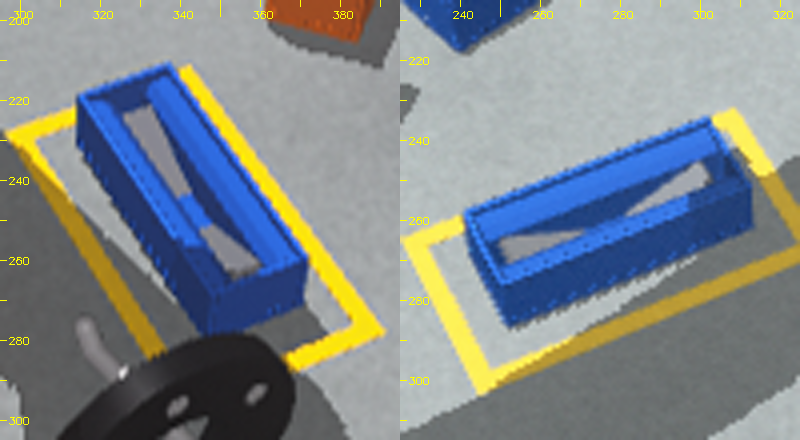

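View pics/wrist2.png

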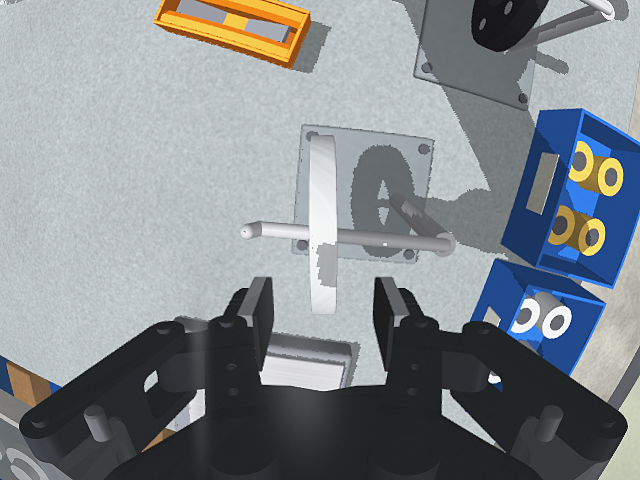

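Run:
```python
from m import *
np.set_printoptions(precision=4,suppress=True)
A=[(338,211),(314.5,218.7),(371.7,259.5),(347.7,267)];B=[(241.5,258.2),(251.5,275.7),(303,234.2),(313,251.2)]
def fr(p):
    x,y,z,t=p;c,s=np.cos(t),np.sin(t)
    return np.array([[x+sx*c-sy*s,y+sx*s+sy*c,z] for sx,sy in[(-.08,.03),(-.08,-.03),(.08,.03),(.08,-.03)]])
r=least_squares(lambda p:np.r_[(proj(C["scene"],fr(p))-A).ravel(),(proj(C["side"],fr(p))-B).ravel()],[.444,.092,.05,-.148])
print(r.x,np.round(r.fun,1))
for n,X in(("scene",A),("side",B)):
    q=onplane(C[n],X,.049)[:,:2];print(n,q.mean(0),q[2]-q[0])
# bay corners (outer)
q=onplane(C["side"],[(225.5,264.5),(246,303),(309,232)],0);print("bay",q)
c,s=np.cos(-.148),np.sin(-.148);print("inbay",np.array([[c,s],[-s,c]])@(r.x[:2]-[.4444,.0926]))
```

```text
[ 0.445   0.0901  0.0486 -0.1555] [-0.2 -1.2 -0.2 -0.6  1.  -0.4  0.1  1.9 -0.5 -0.4 -0.8  1.   0.1 -0.3
  1.1  0.5]
scene [0.4455 0.0893] [ 0.1543 -0.0254]
side [0.4452 0.0903] [ 0.1569 -0.0235]
bay [[0.344  0.1706 0.    ]
 [0.3281 0.0478 0.    ]
 [0.5651 0.1372 0.    ]]
inbay [ 0.001  -0.0024]
```

Run:
```python
from r import *
from m import onplane,C
print("black tip",onplane(C["scene"],[(316,276)],.2))
F=np.array([.5438,-.3069])
env.command_gripper(.038)
env.move_straight([*F,.23],v=.12); env.move_straight([*F,.196],v=.06); st("down")
env.command_gripper(.008,60); st("grip")
p=env.current_tool_pos()
env.move_straight([*F,.205],v=.03); st("lift1")
env.move_straight([*F,.223],v=.06); st("lift2")
```

```text
black tip [[ 0.5878 -0.0809  0.2   ]]
down 16.1667 [ 0.5438 -0.307   0.196 ] w 0.03832938560193608 gf 0.0 F [ 0.2136  0.1597 -0.1351]
grip 16.4917 [ 0.544  -0.3071  0.1965] w 0.014727211474070816 gf 59.248433550819755 F [-0.8001 -0.1279  2.8699]
lift1 16.9417 [ 0.5437 -0.3068  0.2049] w 0.01500162756914526 gf 58.45907321876439 F [-0.166   0.4315 -4.6278]
lift2 17.3917 [ 0.544  -0.3071  0.2235] w 0.015376163619743977 gf 58.47162273035792 F [-0.0848  0.3042 -3.9897]
```

Run:
```python
from r import *
F=np.array([.5438,-.3069]); G=F-.13*np.array([np.cos(.155),np.sin(.155)])
env.move_straight([*G,.223],v=.1); st("off")
B=[.445,.0918]
for s in(0,np.pi): print(env.ik([*B,.25],q(-.152+np.pi/2+s)))
env.move_straight([*G,.25],v=.15)
env.move_straight([*B,.25],q(-.152+np.pi/2),v=.13); st("over")
import cv2
from h import crop
env.wait(.3)
a,b,w=[env.capture(n)["pixels"][:,:,::-1].copy() for n in("scene","side","wrist")]
cv2.imwrite("pics/c4.png",np.vstack([np.hstack([crop(a,270,150,130,150,3)[:300],crop(b,220,130,130,150,3)[:300]]),cv2.resize(w[:, :],(400,300)) .repeat(1,0) if 0 else np.hstack([cv2.resize(w,(400,300)),np.zeros((300,380,3),np.uint8)])]))
```

```text
off 18.8417 [ 0.416  -0.3268  0.2229] w 0.014903936257741517 gf 58.48607421889028 F [ 0.4229  0.1629 -4.3173]
[-0.7556  0.0891  0.4834  1.9895 -0.0471  1.0737  1.1675]
[-0.8833  0.0903  0.6242  1.9957 -0.06    1.0733 -1.9553]
over 22.5583 [0.445  0.0915 0.25  ] w 0.015308158453525823 gf 58.68596973370586 F [-0.442   0.382  -4.3279]
```

View pics/c4.png

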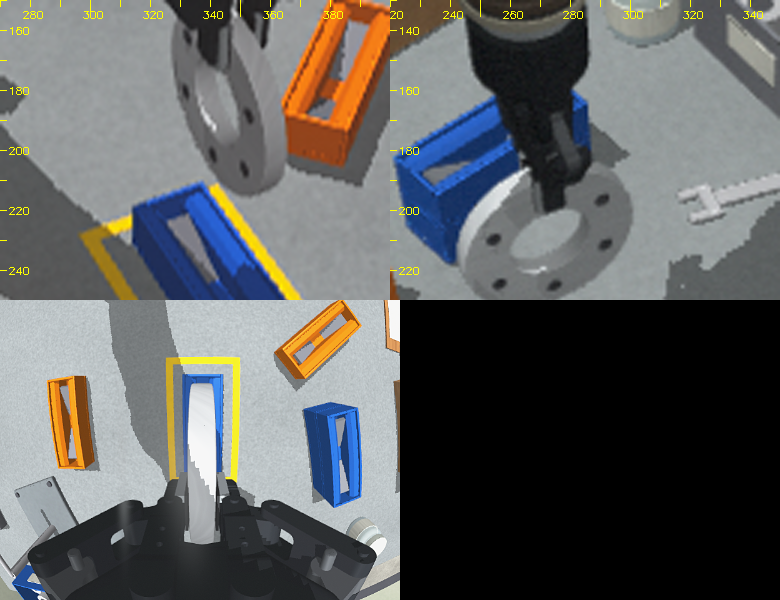

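```bash
cat > low.py <<'E'
from r import *
B=[.445,.0918]
env.move_straight([*B,.17],v=.12); st("a")
env.move_straight([*B,.124],v=.05); st("b")
for z in np.arange(.1225,.1095,-.001):
    env.move_straight([*B,z],v=.02); env.wait(.08); f=env.current_wrist_force(); print(round(z,4),env.current_tool_pos(),f,env.current_moment())
    if f[2]>3 or np.hypot(*f[:2])>8: break
E
python3 low.py
```

```text
a 23.825 [0.4455 0.0919 0.1705] w 0.014909369545451648 gf 58.703061387714115 F [-0.1223 -1.0078 -4.5441]
b 24.8917 [0.4453 0.0918 0.1243] w 0.015184690359574137 gf 58.70307392782706 F [-0.3183 -0.3718 -4.4338]
0.1225 [0.4451 0.0918 0.1226] [-0.3307  0.3743 -4.492 ] [-0.0246 -0.0441  0.0151]
0.1215 [0.445  0.0918 0.1215] [-0.0954  0.0282 -4.6945] [ 0.0366 -0.0062  0.0504]
0.1205 [0.445  0.0918 0.1205] [ 0.4974 -0.634  -3.4013] [ 0.0175 -0.0134  0.0232]
0.1195 [0.445  0.0918 0.1195] [ 0.7265 -0.7084 -4.1532] [ 0.0204  0.0091 -0.038 ]
0.1185 [0.445  0.0918 0.1185] [ 0.4644 -0.0893 -4.3241] [ 0.0635  0.049  -0.0081]
0.1175 [0.445  0.0918 0.1174] [-0.1896 -0.0391 -4.3507] [ 0.0238  0.0387 -0.0368]
0.1165 [0.4451 0.0918 0.1165] [ 0.6091  0.5934 -4.3917] [ 0.0176 -0.1072 -0.0101]
0.1155 [0.4455 0.0919 0.1163] [-1.4923 -0.5009  5.6924] [-0.1251  0.4915 -0.0212]
```

Run:
```python
from r import *
import cv2
from h import crop
env.command_gripper(.014,20); st("soft")
env.command_gripper(.042); env.wait(.3); st("open")
p=env.current_tool_pos()
env.move_straight([p[0],p[1],.2],v=.12); env.move_straight([p[0],p[1],.30],v=.2)
env.move_straight([.40,.30,.32],v=.25); env.wait(.3); st("clear")
a,b=[env.capture(n)["pixels"][:,:,::-1].copy() for n in("scene","side")]
cv2.imwrite("pics/scene5.png",a)
cv2.imwrite("pics/c5.png",np.vstack([np.hstack([crop(a,295,170,100,125,4)[:500],crop(b,225,185,100,125,4)[:500]])]))
```

```text
soft 27.775 [0.4455 0.0919 0.1163] w 0.01520978572329943 gf 60.21929649730737 F [-1.4772 -0.1819  5.7692]
open 28.45 [0.445  0.0918 0.1155] w 0.041910980721753775 gf 0.0 F [ 0.1777 -0.6562 -0.8533]
clear 31.2667 [0.4003 0.2993 0.3201] w 0.042193290420793846 gf 0.0 F [ 0.2799 -0.0772  0.0567]
```

View pics/c5.png

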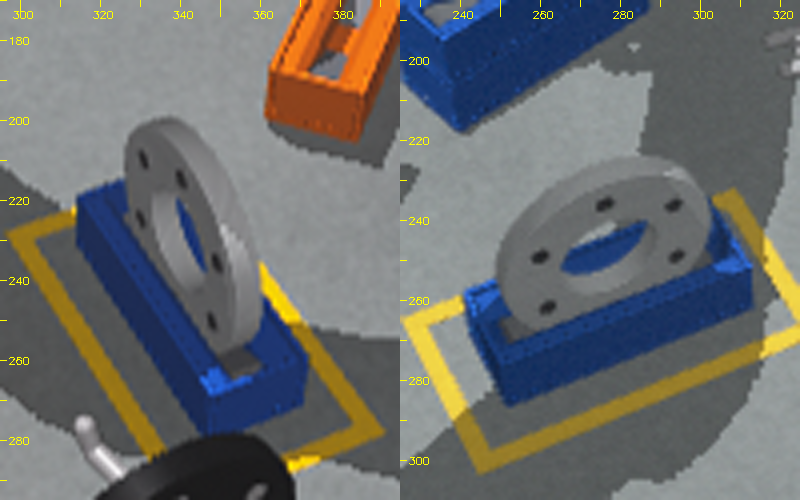

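The flange stands in the slot and the carrier has not moved in the bay. I check its height numerically before handing in.

Run:
```python
from m import *
k=np.linspace(0,2*np.pi,361);t=-.152;l=np.array([np.cos(t),np.sin(t),0]);n=np.array([-np.sin(t),np.cos(t),0])
def ext(p):
    c=np.array([.445,.0908,0])+p[0]*l+p[1]*n+[0,0,p[2]]
    o=[]
    X=np.vstack([c+s*.008*n+.065*(np.outer(np.cos(k),l)+np.outer(np.sin(k),[0,0,1])) for s in(-1,1)])
    a=proj(C["scene"],X);b=proj(C["side"],X)
    return np.array([a[:,0].min(),a[:,1].min(),b[:,0].min(),b[:,0].max(),b[:,1].min()])
m=np.array([326,199.2,249.2,303.2,223.7])
print(ext([0,0,.079])-m)
r=least_squares(lambda p:ext(p)-m,[0,0,.079],diff_step=1e-3,x_scale=.01);print(r.x,r.fun)
```

```text
[ 0.39405166 -0.78091781 -0.24417549  0.53376308 -0.17476763]
[-0.00023602 -0.00010042  0.07735334] [ 0.28995044 -0.28786635 -0.25253981  0.4794677   0.36384939]
```

Along and across it is within 1 mm of the seat, and the height is about 77–79 mm, so the flange is seated. I hand the job in.

```bash
python3 -c "
from plant import env
print(env.job_done(),env.current_time_s())"
```

```text
the job is handed in; nothing more can be done
the job is handed in; nothing more can be done
```

The job is handed in, with no verdict shown: the top blue carrier stands squarely in the yellow bay and the silver flange stands fully down in its slot, set down at about 31 s of the 69 s limit. I never touched the black flange or, after the lift, the lower two carriers, but I did not re-measure them.

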